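# Open the aerosol cage past its worn bolt and hold the gate ajar

## Task

Open the small wire-mesh spray-can cage on the bench: take the cranked handle of its barrel bolt, lift the sagging bolt over the bent-up lip of the keeper while drawing it out, without forcing it against the keeper. Then pull the gate ajar, about a hand's breadth (roughly 10 cm) at its free edge, and keep holding it there against its self-closing hinges, with the bolt still drawn: finish while holding it, do not let go. Leave the other things on the bench where they are.

Things in the scene. Friction and masses are not known exactly. Their poses are not given: they have to be found in the camera images.
- cage: Bench-top wire-mesh spray-can cage, fixed, grey steel, 377 mm wide, 240 deep, 275 high, flat sheet roof. Origin at bench height, in the plane of its front face, beside the keeper post. +x points into the cage (its front, with the gate, looks to -x); +y runs along the front from keeper post to hinge post; z up.
- keeper: Steel strap keeper on the front of the keeper post; origin and axes of the cage. A bow standing 34 mm out of the post, y -16 to -2 mm, z 218 to 266 mm, open to both sides along y; the bolt's nose sits inside and its outer cheek keeps the gate shut. Its lower edge is bent up into a 4 mm thick lip at y -11 to -7 mm, lip top at z 229 mm.
- gate: Mesh gate in the cage's front, 310 mm wide, z 24 to 267 mm, about 0.9 kg, on sprung hinges. Origin on the vertical hinge axis at bench height (at x -4, y 317 mm in the cage's frame); axes parallel to the cage's when shut. Its free edge lies 314 mm from the axis towards its -y. Opening turns it clockwise seen from above.
- gate_swing (a joint): Opening angle of the gate, rad: 0 shut, grows as the free edge swings out of the cage's front (towards the cage's -x), at most 1.3. About 0.33 is 10 cm at the free edge. The hinges' springs push it shut with 0.5 to 0.7 N m (2 to 3 N at the bolt's handle): it falls shut when let go.
- bolt: Barrel bolt, steel, about 0.25 kg, on the gate's front: a level 11 mm rod along the gate's y in two tall worn loops. Origin on the rod's axis at the handle, 18 mm in front of the cage's face, z 235 mm while it hangs; axes as the gate's. It ends at -y in a 21 mm thick nose, from 105 (shoulder) to 127 mm (tip) off the origin. Hanging, the nose reaches 5 mm below the lip's top and catches behind it.
- handle_grip (a point): Where to take the bolt's handle: on its axis, 40 mm out from the rod, 235 mm above the bench. The handle is a level round bar, 12 mm thick, sticking out 68 mm from the rod along the gate's -x (square to the gate) and ending in a 17 mm ball. The guide loops end 27 mm short of this point; the cage's roof is 40 mm higher and 58 mm behind it.
- bolt_draw (a joint): How far the bolt is drawn, m: 0 fully home, grows as it slides along the gate's +y (towards the hinges), at most 0.058. It catches the keeper's lip at about 0.008 unless lifted; the nose is out of the keeper from 0.041. Sliding it takes about 2 N; it stays where it is left.
- bolt_lift (a joint): How far the bolt is lifted straight up in its worn loops, m: 0 hanging down, at most 0.013. From 0.006 the nose clears the keeper's lip. It drops back by its weight when let go.
- spray_can_mid (a point): Bystander: a loose silver spray can with a black cap, 65 mm in diameter, 190 mm high, standing on the bench; this point is half-way up its axis.
- screwdriver: Bystander: a loose screwdriver, 210 mm long, lying on the bench; origin at the middle of its underside, x along it.
- parts_tray: Bystander: a loose empty steel tray, 120 x 90 x 40 mm; origin at the centre of its underside.

How it is judged:
By the outcome, as a careful person would: the job done as asked, in the order asked, and still so for the second after the job is handed in, while the arm keeps its last pose, push and grip.
It also fails if it takes over 35 s, if anything falls off the work surface, if the arm or the gripper's body presses on something with over 40 N, if the wrist force passes 120 N, or if a joint passes its speed limit or range.

## Robot

A 6-joint arm with a two-finger parallel gripper is mounted at the origin on the work surface. World frame = base frame: x ahead of the robot, y to its left, z up, the work surface at z = 0. Lengths are in m, angles in rad, forces in N, time in s.
With the tool pointing down it reaches from about 0.35 to 0.875 m from the base axis. Payload 15.5 kg.
Tool frame: the origin (TCP) lies midway between the tips of the shut fingers; the grasp point (between the pads) lies 19 mm behind it (bot.grip_depth is the z of the grasp point in the tool frame, in m); z points along the fingers, y is the direction in which the jaws open and shut (so a half turn about z gives the same grasp; the last joint's range is limited). The gripper opens to 85 mm and grips with 20 to 120 N. Pads are 22 mm wide; open, the fingers measure 114 mm over their backs; the gripper's body (76 mm by 85 mm) begins 54 mm behind the grasp point. The pads swing forward as they close: fully open they stand 13 mm farther back than shut.
Start: joints at [1.081, 0.494, 1.345, -0, 1.302, -0.096], TCP at [0.24, 0.577, 0.231] pointing down, gripper open.
Joint ranges: [-2.91, 2.91], [-0.82, 2.16], [0.22, 2.67], [-1.22, 4.37], [0.12, 2.79], [-3.08, 3.08]. Speed limits (rad/s): [1.89, 1.89, 2.57, 3.01, 3.01, 3.01].

## Interface

Orientations are given as a rotation vector (axis times angle).
In Python, from station import bot gives the robot as it stands.
- The arm moves only by the shell command python3 -m pendant 'ROWS' [OPENING] [FORCE]. ROWS is a JSON object of lists of equal length, an entry for each row: "xyz": the shift along the tool's x, y, z as a fraction of full scale, a list of three; "yaw": the turn about the tool's z as a fraction of full scale. In form: {"xyz": [[dx, dy, dz], ...], "yaw": [yaw, ...]}. A call has 1 to 12 rows; each row is the pose to reach, as a shift and turn from the pose measured when the call began, along the tool's axes at that moment; what a row does not reach only later rows make up. Full scale, the value 1, is 20 cm for a shift and pi/2 rad for a turn. A row lasts 1/8 s, in which the tool goes at most 62.5 mm and 10.7 degrees, less where a joint would pass 70% of its speed; a pose out of reach is approached as far as the arm can. A call with a number of a shift or a turn outside -1 to 1 is refused whole. A call with a gripper value outside its range is refused whole. OPENING is the closure, from 0 (fully open) to 1 (shut), set as the call begins (- or left out, the last holds). The fingers move at their own pace and stop on an object; FORCE is the grip in N (left out, the last holds). Time passes only in rows, so rows that repeat a pose let the fingers close. It gives the time, the measured TCP pose, the force and the opening at its end, in the units of the state.
- bot.read_state(): the state, without advancing time (a new reading comes with each control period).
- bot.capture(name): name is "side" or "top" or "wrist"; returns a dict with "color" (420x560x3 uint8, red, green, blue), "depth" (420x560 float32, m along the optical axis (not along the pixel's ray), 0 where there is no reading), "vertical_fov" (degrees; the focal length in pixels is half the picture's height over the tangent of half this angle, whatever the lens; pixels are square), "cx", "cy" (the principal point, pixels), "origin" and "rotation" of the camera in the world; the wrist camera has in their place "hand_eye" (4x4, takes a point from camera to tool coordinates, whose origin is the TCP and whose axes are the flange's). Camera axes: x right, y down, z forward; pixel columns grow to the right and rows downward; lengths in m; the calibration is good to about 2 mm. A picture is of the moment at which its call begins: read the wrist's pose just before it.
- bot.sign_off(): hands the job in, once; it reports no verdict.
The state is a dict: "time": time; "joints": joint angles; "joint_vel": joint speeds; "effort": joint torques, N m; "tcp_pos": TCP position; "orientation": TCP orientation; "ft_force": force on the tool from outside, world axes, zero at the start; "moment": the same for the moment, N m; "gripper_width": opening from 0.0 (shut) to 1.0 (fully open).
Only numpy, scipy, OpenCV 4.12 (cv2) and the standard library are available. Lean on these libraries where they do the work, as an engineer would, in place of code of your own. Each camera call takes 0.05 s, during which the arm holds its last target.

## Working session

There is one attempt and no reset: what is moved stays moved. The work goes in short steps, Python scripts to look and compute and a shell command to move; the robot and the scene stay as the last step left them, time stands still between calls to the robot, and variables do not carry over. Pictures are saved under pics/ and viewed, and the job is handed in when it is done.

```bash
ls; mkdir -p pics
python3 - <<'E'
from station import bot
import cv2
s=bot.read_state()
print({k:(v if not hasattr(v,'round') else v) for k,v in s.items()}, bot.grip_depth)
for n in ("side","top","wrist"):
    c=bot.capture(n)
    cv2.imwrite(f"pics/{n}0.png",c["color"][:,:,::-1])
    print(n,c["vertical_fov"],c["cx"],c["cy"],c.get("origin"),c.get("rotation"),c.get("hand_eye"))
E
```

```text
pics
{'time': 0.0, 'joints': array([ 1.08148737e+00,  4.94187367e-01,  1.34614595e+00,  2.12456960e-06,
        1.30251039e+00, -9.54938456e-02]), 'joint_vel': array([ 0.00051826, -0.0001653 , -0.00113761, -0.00146769, -0.00218979,
       -0.00067926]), 'effort': array([-8.53947749e-04, -8.82178402e+01, -3.83867025e+01, -1.23148084e-04,
        1.01639071e-02, -8.40961843e-05]), 'tcp_pos': array([0.23963886, 0.57683096, 0.23069264]), 'orientation': array([-6.14543430e-01, -3.08052905e+00,  1.88058825e-03]), 'ft_force': array([-0.3207026 , -0.22187646, -0.17378044]), 'moment': array([ 0.06422856, -0.00217084, -0.0204853 ]), 'gripper_width': 1.0018822530305838} -0.0187
side 55.381090346014595 280.113099132014 211.87794372976825 [ 0.43626989 -0.92420108  0.65033769] [-2.07791524  0.24820227 -0.12125321] None
top 45.07935957774668 283.6250532322732 212.1915973408444 [ 0.53460875 -0.07546411  1.4961373 ] [-2.19527314  2.16939663 -0.05768197] None
wrist 61.636504045237466 277.9932168185336 209.5757303521579 None None [[-6.57985502e-04 -9.56868691e-01 -2.90520007e-01  7.37682842e-02]
 [ 9.99999763e-01 -5.70408640e-04 -3.86132364e-04 -1.13598557e-03]
 [ 2.03762847e-04 -2.90520192e-01  9.56868840e-01 -1.41990035e-01]
 [ 0.00000000e+00  0.00000000e+00  0.00000000e+00  1.00000000e+00]]
```

View pics/side0.png

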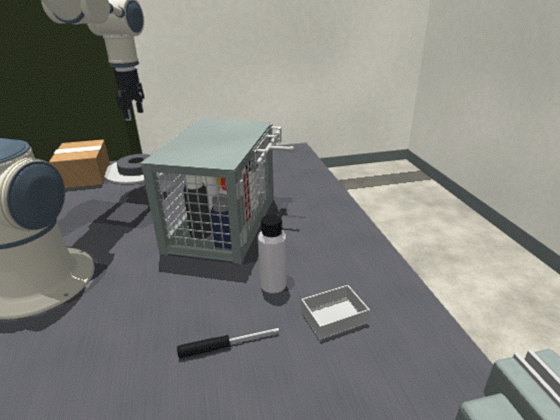

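View pics/top0.png

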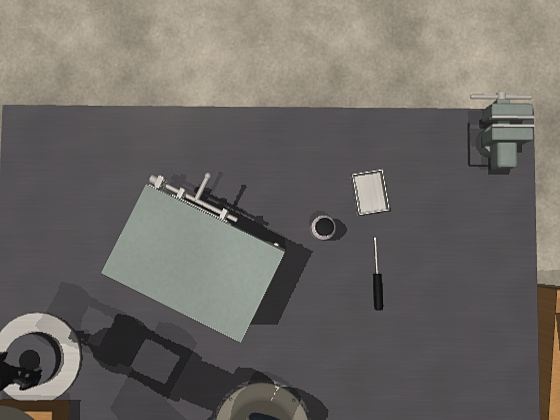

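View pics/wrist0.png

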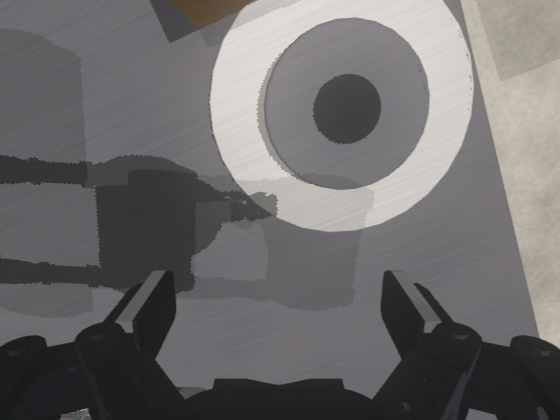

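```bash
cat > h.py <<'E'
import numpy as np, cv2
from scipy.spatial.transform import Rotation as R
def ray(c,u,v):
    f=c["color"].shape[0]/2/np.tan(np.radians(c["vertical_fov"])/2)
    d=np.array([(u-c["cx"])/f,(v-c["cy"])/f,1.])
    rv=np.asarray(c["rotation"]); M=R.from_rotvec(rv).as_matrix() if rv.shape==(3,) else rv
    return np.asarray(c["origin"]),M@d
def onplane(c,u,v,z):
    o,d=ray(c,u,v); return o+d*(z-o[2])/d[2]
def proj(c,p):
    f=c["color"].shape[0]/2/np.tan(np.radians(c["vertical_fov"])/2)
    M=R.from_rotvec(c["rotation"]).as_matrix(); q=M.T@(np.asarray(p)-c["origin"])
    return c["cx"]+f*q[0]/q[2],c["cy"]+f*q[1]/q[2]
E
python3 - <<'E'
from station import bot
import cv2,numpy as np
from h import *
c=bot.capture("top")
im=c["color"]; d=c["depth"]
hsv=cv2.cvtColor(im,cv2.COLOR_RGB2HSV)
print("roof rgb",im[260,200],"handle",im[185,203],"ball",im[176,207])
z=c["origin"][2]-d  # approx
# roof by world height
f=210/np.tan(np.radians(c["vertical_fov"])/2)
vv,uu=np.mgrid[0:420,0:560]
M=R.from_rotvec(c["rotation"]).as_matrix()
P=np.stack([(uu-c["cx"])/f*d,(vv-c["cy"])/f*d,d],-1)@M.T+c["origin"]
h=P[...,2]
m=((h>0.262)&(h<0.29)&(uu<320)&(vv<360)&(vv>150)).astype(np.uint8)
mo=cv2.morphologyEx(m,cv2.MORPH_OPEN,np.ones((7,7)))
cn=max(cv2.findContours(mo,cv2.RETR_EXTERNAL,cv2.CHAIN_APPROX_NONE)[0],key=cv2.contourArea)
pts=np.array([onplane(c,u,v,0.275)[:2] for u,v in cn[:,0]],np.float32)
r=cv2.minAreaRect(pts); print("rect",r, np.median(h[mo>0])); print(cv2.boxPoints(r))
mh=(h>0.215)&(h<0.262)&(uu<300)&(vv<240)&(vv>160)
print(mh.sum())
crop=cv2.resize(im[160:280,90:300],None,fx=3.8,fy=3.8,interpolation=cv2.INTER_NEAREST)
cv2.imwrite("pics/topcrop.png",crop[:,:,::-1])
hm=np.clip((h-0.2)/0.1,0,1)*255
cv2.imwrite("pics/toph.png",cv2.resize(hm[160:280,90:300].astype(np.uint8),None,fx=3.8,fy=3.8,interpolation=cv2.INTER_NEAREST))
E
```

```text
roof rgb [141 149 141] handle [191 186 176] ball [196 191 183]
rect ((0.49272558093070984, 0.1572868674993515), (0.3764738142490387, 0.2443636953830719), 64.65538787841797) 0.27497309440963214
[[ 0.30172682  0.03946921]
 [ 0.5225704  -0.06513351]
 [ 0.68372434  0.27510452]
 [ 0.4628808   0.37970725]]
770
```

View pics/topcrop.png

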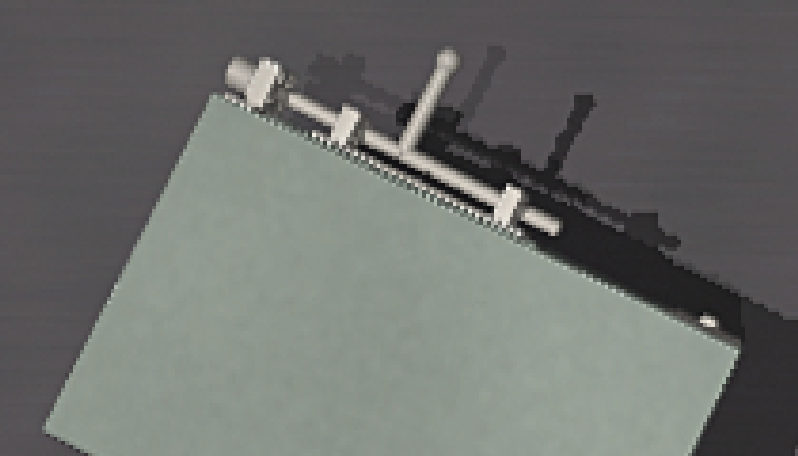

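View pics/toph.png

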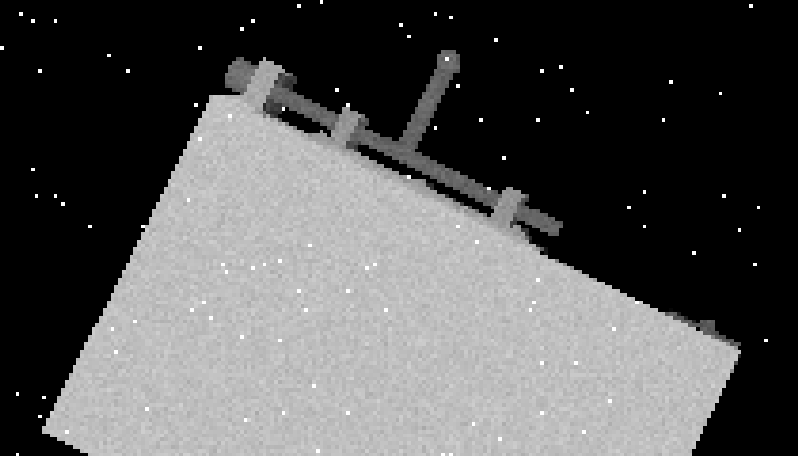

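Run:
```python
from station import bot
import cv2,numpy as np
from h import *
c=bot.capture("top")
im=c["color"]
g=cv2.cvtColor(im,cv2.COLOR_RGB2GRAY)
# handle pixels: bright, in box
m=np.zeros_like(g); 
poly=np.array([[198,196],[206,199],[214,178],[210,171],[203,172]],np.int32)
cv2.fillPoly(m,[poly],1)
b=(g>140)&(m>0)
v,u=np.nonzero(b)
P=np.array([onplane(c,a,e,0.235)[:2] for a,e in zip(u,v)])
ct=P.mean(0); w,V=np.linalg.eigh(np.cov(P.T)); ax=V[:,1]; ax*=np.sign(ax[0])
t=(P-ct)@ax; print(len(P),"ct",ct,"ax",ax,np.degrees(np.arctan2(ax[1],ax[0])),t.min(),t.max())
th=np.radians(154.65); X=np.array([np.cos(th),np.sin(th)]); Y=np.array([-X[1],X[0]])
C=np.array([0.68372,0.27510])  # front keeper corner of roof
print("corner rel: end of handle", [( (p-C)@X,(p-C)@Y) for p in (ct+ax*t.max(),ct+ax*t.min())])
# depth check
d=c["depth"]; f=210/np.tan(np.radians(c["vertical_fov"])/2); M=R.from_rotvec(c["rotation"]).as_matrix()
Q=(np.stack([(u-c["cx"])/f*d[v,u],(v-c["cy"])/f*d[v,u],d[v,u]],-1))@M.T+c["origin"]; print(np.median(Q,0))
```

```text
78 ct [0.68737894 0.14313294] ax [ 0.92071816 -0.39022823] -22.96870116777525 -0.03476472530262119 0.027266262515531398
corner rel: end of handle [(np.float64(-0.0870505954266978), np.float64(0.11656039417627226)), (np.float64(-0.0250731747804896), np.float64(0.11913775323910424))]
[0.68745334 0.14191103 0.2411868 ]
```

```bash
python3 -m pendant '{"xyz":[[0,0,-0.3],[0,0,-0.55],[-0.25,-0.1,-0.55],[-0.5,-0.2,-0.55],[-0.75,-0.3,-0.55],[-1,-0.4,-0.55],[-1,-0.4,-0.55]],"yaw":[0,0,0,0.031,0.031,0.031,0.031]}' 0.3 40; python3 -m pendant '{"xyz":[[-0.25,-0.1,0],[-0.5,-0.2,0],[-0.75,-0.3,0],[-1,-0.4,0],[-1,-0.4,0]],"yaw":[0,0,0,0,0]}'
```

```text
time: 1.12
tcp_pos: [0.396, 0.4241, 0.341]
orientation: [0.695, 3.063, -0.002]
ft_force: [-0.7, 0.2, -0.2]
gripper_width: 0.701
time: 1.75
tcp_pos: [0.5437, 0.2635, 0.3407]
orientation: [0.7, 3.062, -0.002]
ft_force: [-1.0, -0.1, -0.3]
gripper_width: 0.699
```

```bash
python3 -m pendant '{"xyz":[[-0.25,-0.06,0],[-0.5,-0.12,0],[-0.75,-0.18,0],[-0.9,-0.24,0],[-0.9,-0.24,0],[-0.9,-0.24,0]],"yaw":[0,0,0,0,0,0]}'
python3 - <<'E'
from station import bot
import cv2,numpy as np
from h import *
s=bot.read_state(); print(s["tcp_pos"],s["orientation"],s["ft_force"])
c=bot.capture("wrist"); cv2.imwrite("pics/wrist1.png",c["color"][:,:,::-1])
np.savez("w1.npz",tcp=s["tcp_pos"],ori=s["orientation"],color=c["color"],depth=c["depth"],he=c["hand_eye"],fov=c["vertical_fov"],cx=c["cx"],cy=c["cy"])
E
```

```text
time: 2.5
tcp_pos: [0.6842, 0.1434, 0.3408]
orientation: [-0.699, -3.063, 0.002]
ft_force: [0.3, -0.9, 0.2]
gripper_width: 0.696
[0.68424707 0.14344189 0.3408277 ] [-6.99014673e-01 -3.06259701e+00  1.91566833e-03] [ 0.26158455 -0.8782081   0.17121162]
```

View pics/wrist1.png

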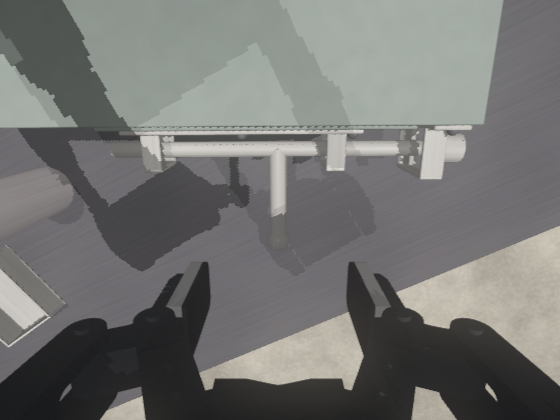

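Wrist view: the handle runs from the rod at (278,150) to the ball at (279,245), upright in the picture (yaw aligned); keeper at (432,150), loops at (337,150) and (153,152).

Run:
```python
import numpy as np, cv2
from h import *
w=np.load("w1.npz"); T=np.eye(4); T[:3,:3]=R.from_rotvec(w["ori"]).as_matrix(); T[:3,3]=w["tcp"]
A=T@w["he"]; c=dict(color=w["color"],vertical_fov=float(w["fov"]),cx=float(w["cx"]),cy=float(w["cy"]),origin=A[:3,3],rotation=A[:3,:3])
Tx,Ty=T[:2,0],T[:2,1]
g=cv2.cvtColor(w["color"],cv2.COLOR_RGB2GRAY).astype(int)
for v in (165,175,185,195,205,210): 
    row=g[v,255:305]; gr=np.diff(row); l=255+np.argmax(gr)+.5+.5; r=255+np.argmin(gr)+1
    p=onplane(c,(l+r)/2-0.5,v,0.235)[:2]; q=p-w["tcp"][:2]
    print(v,l,r,np.round(p,4),"tool",np.round([q@Tx,q@Ty],4))
for n,u,v,z in (("rodL",220,149,.235),("rodR",310,149,.235),("root",279,149,.235),("balltip",279,248,.235),("roof front L",60,127,.275),("roof front R",480,124,.275),("roof corner",485,124,.275)):
    p=onplane(c,u,v,z)[:2]; q=p-w["tcp"][:2]; print(n,np.round(p,4),"tool",np.round([q@Tx,q@Ty],4))
d=w["depth"]; f=210/np.tan(np.radians(float(w["fov"]))/2)
for u,v in ((278,190),(220,149),(250,149),(310,149),(279,238)):
    zz=np.median(d[v-2:v+3,u-2:u+3]); P=A[:3,:3]@[(u-c["cx"])/f*zz,(v-c["cy"])/f*zz,zz]+A[:3,3]; print("depth",u,v,np.round(P,4))
```

```text
165 270.0 286 [0.6552 0.1556] tool [ 0.0315 -0.0017]
175 271.0 286 [0.6618 0.1528] tool [ 0.0243 -0.0013]
185 271.0 286 [0.6684 0.1496] tool [ 0.017  -0.0013]
195 271.0 286 [0.6751 0.1464] tool [ 0.0095 -0.0013]
205 271.0 286 [0.6819 0.1431] tool [ 0.002  -0.0013]
210 271.0 286 [0.6853 0.1414] tool [-0.0019 -0.0013]
rodL [0.6276 0.1243] tool [ 0.0427 -0.0419]
rodR [0.6549 0.1809] tool [0.0427 0.0211]
root [0.6455 0.1614] tool [ 0.0427 -0.0006]
balltip [0.7129 0.129 ] tool [-0.0321 -0.0006]
roof front L [0.5748 0.0553] tool [ 0.0604 -0.1269]
roof front R [0.6782 0.2737] tool [0.0619 0.1147]
roof corner [0.6795 0.2763] tool [0.0619 0.1176]
depth 278 190 [0.6706 0.1485 0.24  ]
depth 220 149 [0.6274 0.1252 0.2395]
depth 250 149 [0.6363 0.1437 0.2396]
depth 310 149 [0.6542 0.1808 0.2399]
depth 279 238 [0.7033 0.1336 0.2413]
```

```bash
python3 -m pendant '{"xyz":[[0,-0.006,0.2],[0,-0.006,0.35],[0,-0.006,0.5],[0,-0.006,0.6],[0,-0.006,0.62],[0,-0.006,0.62],[0,-0.006,0.62]],"yaw":[0,0,0,0,0,0,0]}'
python3 - <<'E'
from station import bot
import cv2
s=bot.read_state(); print(s["tcp_pos"],s["orientation"],s["ft_force"])
c=bot.capture("wrist"); cv2.imwrite("pics/wrist2.png",c["color"][:,:,::-1])
c=bot.capture("side"); cv2.imwrite("pics/side2.png",cv2.resize(c["color"][90:260,180:400,::-1],None,fx=3.4,fy=3.4))
E
```

```text
time: 3.42
tcp_pos: [0.6839, 0.1427, 0.2183]
orientation: [0.698, 3.062, -0.001]
ft_force: [-0.9, 0.1, -0.5]
gripper_width: 0.703
[0.68390358 0.14268785 0.21828321] [ 6.97546804e-01  3.06153363e+00 -1.04313404e-03] [-0.87498165  0.12181124 -0.53283464]
```

View pics/wrist2.png

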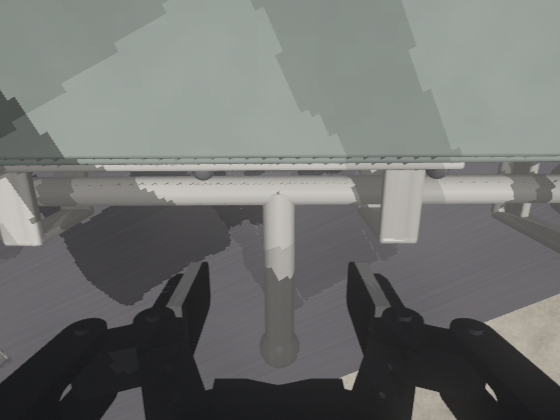

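View pics/side2.png

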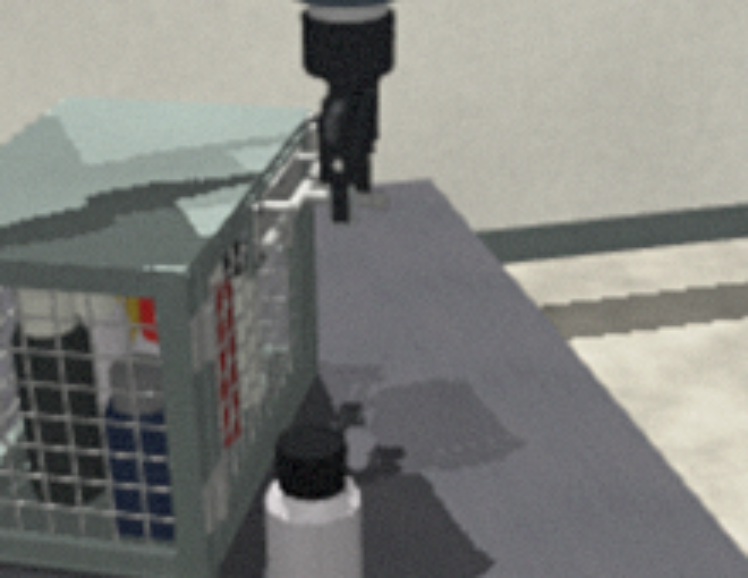

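Handle (column 279) is centred between the fingers (209 to 348), and both are clear of the loop at (402,215). Closing.

```bash
python3 -m pendant '{"xyz":[[0,0,0],[0,0,0],[0,0,0],[0,0,0],[0,0,0],[0,0,0]],"yaw":[0,0,0,0,0,0]}' 1 50
python3 - <<'E'
from station import bot
import cv2
s=bot.read_state(); print(s["tcp_pos"],s["orientation"],s["ft_force"],s["gripper_width"])
c=bot.capture("wrist"); cv2.imwrite("pics/wrist3.png",c["color"][:,:,::-1])
E
```

```text
time: 4.28
tcp_pos: [0.6839, 0.1425, 0.2182]
orientation: [0.698, 3.061, -0.001]
ft_force: [-1.1, -1.1, 4.2]
gripper_width: 0.118
[0.68394552 0.1424719  0.21817209] [ 6.97893763e-01  3.06147269e+00 -1.15344281e-03] [-1.0702552  -1.13543424  4.19997102] 0.11819030583008865
```

View pics/wrist3.png

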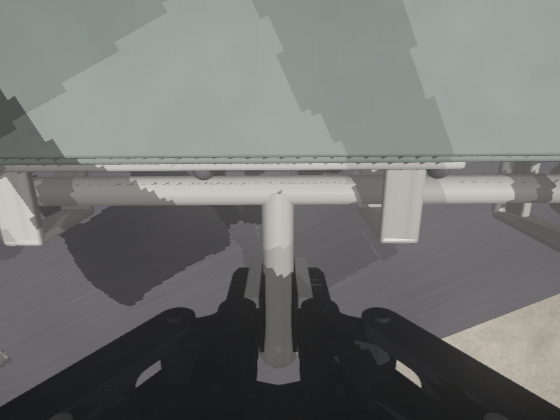

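```bash
python3 -m pendant '{"xyz":[[0,0,-0.015],[0,0,-0.03],[0,0,-0.047],[0,0,-0.047],[0,0,-0.047]],"yaw":[0,0,0,0,0]}'
python3 - <<'E'
from station import bot
import cv2
s=bot.read_state(); print(s["tcp_pos"],s["orientation"],s["ft_force"],s["moment"],s["gripper_width"])
c=bot.capture("wrist"); cv2.imwrite("pics/wrist4.png",c["color"][:,:,::-1])
E
```

```text
time: 4.95
tcp_pos: [0.6839, 0.1425, 0.2275]
orientation: [0.698, 3.062, -0.001]
ft_force: [0.2, 0.1, -3.1]
gripper_width: 0.118
[0.68388557 0.14248157 0.22750655] [ 6.97807601e-01  3.06156829e+00 -1.18356771e-03] [ 0.20608614  0.08668567 -3.06543063] [-0.03159834 -0.08635254  0.04037384] 0.11753261504100332
```

View pics/wrist4.png

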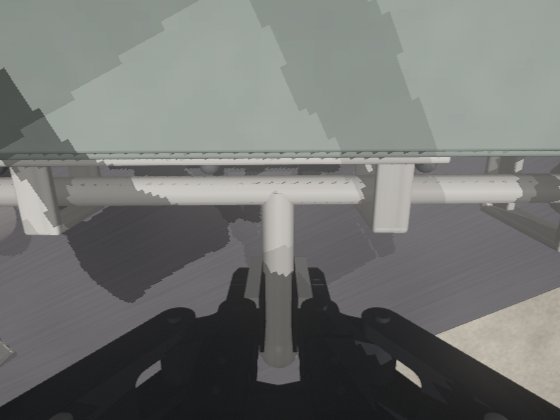

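```bash
python3 -m pendant '{"xyz":[[0,-0.03,0],[0,-0.06,0],[0,-0.08,0],[0,-0.08,0]],"yaw":[0,0,0,0]}'; python3 -m pendant '{"xyz":[[0,-0.04,0],[0,-0.08,0],[0,-0.12,0],[0,-0.16,0],[0,-0.18,0],[0,-0.18,0]],"yaw":[0,0,0,0,0,0]}'
python3 - <<'E'
from station import bot
import cv2,numpy as np
s=bot.read_state(); print(s["tcp_pos"],s["orientation"],s["ft_force"],s["moment"],s["gripper_width"])
print(np.linalg.norm(s["tcp_pos"][:2]-[0.68389,0.14248]))
c=bot.capture("wrist"); cv2.imwrite("pics/wrist5.png",c["color"][:,:,::-1])
E
```

```text
time: 5.5
tcp_pos: [0.6766, 0.1274, 0.2275]
orientation: [0.699, 3.062, -0.002]
ft_force: [0.9, -1.8, -2.4]
gripper_width: 0.117
time: 6.25
tcp_pos: [0.6609, 0.0943, 0.2276]
orientation: [0.7, 3.062, -0.003]
ft_force: [2.6, -2.4, -2.0]
gripper_width: 0.118
[0.6608502  0.09431465 0.22758335] [ 0.69952826  3.06174731 -0.00312115] [ 2.63200866 -2.37686739 -2.02189182] [-0.45797999 -0.41659935  0.0925227 ] 0.11806989301732891
0.053392261368231435
```

View pics/wrist5.png

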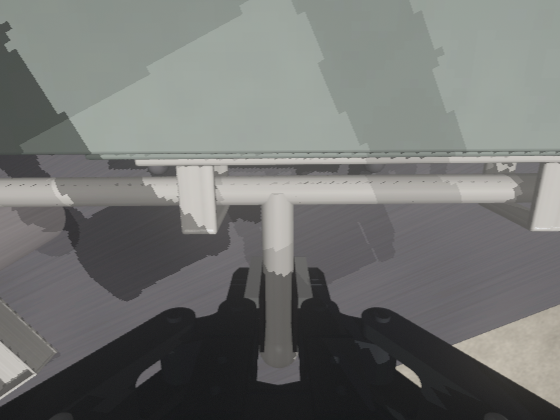

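```bash
cat > plan.py <<'E'
from station import bot
import numpy as np
from h import *
c=bot.capture("top")
for z in (0.25,0.265,0.275): print("hingepix",z,onplane(c,276.3,244.7,z))
E
python3 plan.py
python3 - <<'E'
import numpy as np
th=np.radians(154.65);X=np.array([np.cos(th),np.sin(th)]);Y=np.array([-X[1],X[0]])
home=np.array([0.68389,0.14248]); # grip, 42.7 out
for a,yh in ((0,84),):
    H=home+X*(0.0607-0.004)+Y*(0.317-yh/1000); print("hinge from handle",H)
cor=np.array([0.6795,0.2763]); print("corner->origin y", (home-cor)@Y)
E
```

```text
hingepix 0.25 [ 0.5354867 -0.0426458  0.25     ]
hingepix 0.265 [ 0.53547613 -0.04304084  0.265     ]
hingepix 0.275 [ 0.53546909 -0.0433042   0.275     ]
hinge from handle [ 0.53289151 -0.04380834]
corner->origin y 0.11905481004803978
```

Run:
```python
from station import bot
import numpy as np
from h import *
s=bot.read_state(); p=s["tcp_pos"][:2]; T=R.from_rotvec(s["orientation"]).as_matrix()
H=np.array([0.5335,-0.0435]); r=p-H
for a in np.linspace(0.033,0.33,10):
    q=H+np.array([[np.cos(a),np.sin(a)],[-np.sin(a),np.cos(a)]])@r
    d=T.T@np.append(q-p,0); print(round(a,3),np.round(d/0.2,3),"yaw",round(a/(np.pi/2),4),np.round(q,3),round(np.linalg.norm(q),3))
```

```text
0.033 [-0.03 -0.01  0.  ] yaw 0.021 [0.665 0.09 ] 0.672
0.066 [-0.059 -0.02   0.   ] yaw 0.042 [0.67  0.086] 0.675
0.099 [-0.088 -0.032  0.   ] yaw 0.063 [0.674 0.081] 0.679
0.132 [-0.116 -0.044  0.   ] yaw 0.084 [0.678 0.077] 0.682
0.165 [-0.144 -0.057  0.   ] yaw 0.105 [0.682 0.072] 0.686
0.198 [-0.171 -0.072  0.   ] yaw 0.1261 [0.686 0.067] 0.689
0.231 [-0.199 -0.087  0.   ] yaw 0.1471 [0.689 0.062] 0.692
0.264 [-0.225 -0.103  0.   ] yaw 0.1681 [0.693 0.057] 0.695
0.297 [-0.251 -0.12   0.001] yaw 0.1891 [0.696 0.051] 0.698
0.33 [-0.276 -0.137  0.001] yaw 0.2101 [0.699 0.046] 0.7
```

```bash
python3 -m pendant '{"xyz":[[-0.03,-0.01,0],[-0.059,-0.02,0],[-0.088,-0.032,0],[-0.088,-0.032,0]],"yaw":[0.021,0.042,0.063,0.063]}'
cat > plan.py <<'E'
from station import bot
import numpy as np,sys
from h import *
s=bot.read_state(); p=s["tcp_pos"][:2]; T=R.from_rotvec(s["orientation"]).as_matrix()
H=np.array([0.5335,-0.0435]); r=p-H
yaw=np.arctan2(T[1,0],T[0,0]); print("tool yaw deg",np.degrees(yaw),"gate est",np.radians(154.4)-yaw,"radius",np.linalg.norm(r),"F",s["ft_force"],"M",s["moment"],s["gripper_width"])
rem=np.radians(154.4)-yaw; rem=0.33-rem
for a in np.linspace(rem/7,rem,7):
    q=H+np.array([[np.cos(a),np.sin(a)],[-np.sin(a),np.cos(a)]])@r
    d=T.T@np.append(q-p,0); print(round(a,3),np.round(d/0.2,3),"yaw",round(a/(np.pi/2),4),np.round(q,3))
E
python3 plan.py
```

```text
time: 6.85
tcp_pos: [0.6742, 0.0808, 0.2273]
orientation: [0.852, 3.023, -0.003]
ft_force: [-2.9, 0.7, -3.2]
gripper_width: 0.119
tool yaw deg 148.53241995922596 gate est 0.10240859083581011 radius 0.18778163407226015 F [-2.93207348  0.72432546 -3.15158629] M [0.18868301 0.41027056 0.02922436] 0.11915433029783219
0.033 [-0.029 -0.009  0.   ] yaw 0.0207 [0.678 0.076]
0.065 [-0.058 -0.02   0.   ] yaw 0.0414 [0.682 0.071]
0.098 [-0.086 -0.031  0.   ] yaw 0.0621 [0.686 0.067]
0.13 [-0.114 -0.043  0.   ] yaw 0.0828 [0.689 0.062]
0.163 [-0.142 -0.056  0.   ] yaw 0.1035 [0.693 0.056]
0.195 [-0.169 -0.07   0.   ] yaw 0.1242 [0.696 0.051]
0.228 [-0.195 -0.085  0.   ] yaw 0.1449 [0.699 0.046]
```

The force matches the hinge spring (about 3 N). Continuing the arc.

```bash
python3 -m pendant '{"xyz":[[-0.029,-0.009,0],[-0.058,-0.02,0],[-0.086,-0.031,0],[-0.114,-0.043,0],[-0.142,-0.056,0],[-0.169,-0.07,0],[-0.195,-0.085,0],[-0.195,-0.085,0],[-0.195,-0.085,0]],"yaw":[0.021,0.041,0.062,0.083,0.103,0.124,0.145,0.145,0.145]}'
python3 plan.py | head -1
python3 - <<'E'
from station import bot
import cv2,numpy as np
s=bot.read_state(); print(s["tcp_pos"],s["orientation"],s["joint_vel"].round(3))
for n in ("wrist","side","top"):
    c=bot.capture(n); im=c["color"][:,:,::-1]
    if n=="top": im=cv2.resize(im[140:290,80:310],None,fx=3.4,fy=3.4)
    if n=="side": im=cv2.resize(im[90:360,120:400],None,fx=2.2,fy=2.2)
    cv2.imwrite(f"pics/{n}6.png",im)
E
```

```text
time: 7.98
tcp_pos: [0.6986, 0.0461, 0.2274]
orientation: [1.189, 2.907, -0.003]
ft_force: [-5.6, 1.4, -3.9]
gripper_width: 0.119
tool yaw deg 135.5055302237703 gate est 0.3297707080137644 radius 0.18784116951577773 F [-5.59041173  1.43702137 -3.86456804] M [0.22271391 0.62582396 0.05216677] 0.11925160594730803
[0.69860927 0.04607251 0.2273823 ] [ 1.18907754e+00  2.90688870e+00 -2.85592825e-03] [ 0.004 -0.003  0.    -0.     0.    -0.001]
```

View pics/wrist6.png

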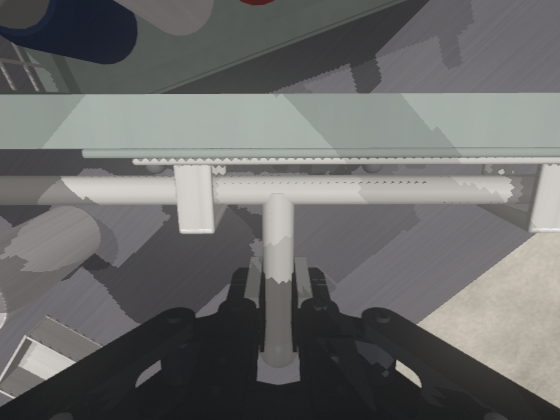

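View pics/side6.png

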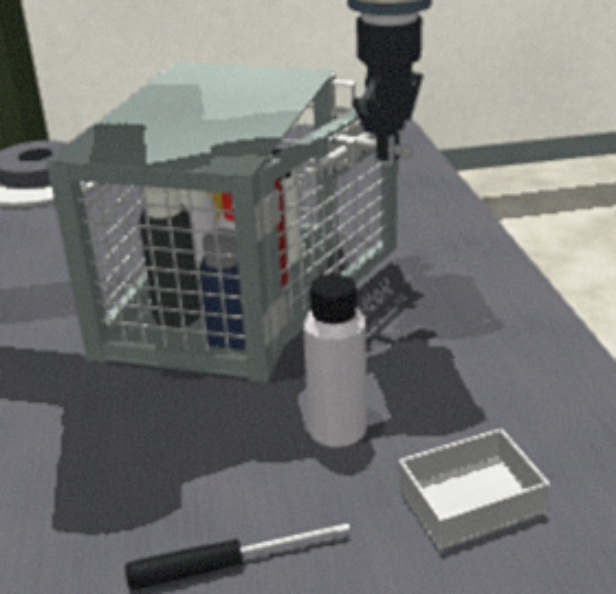

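View pics/top6.png

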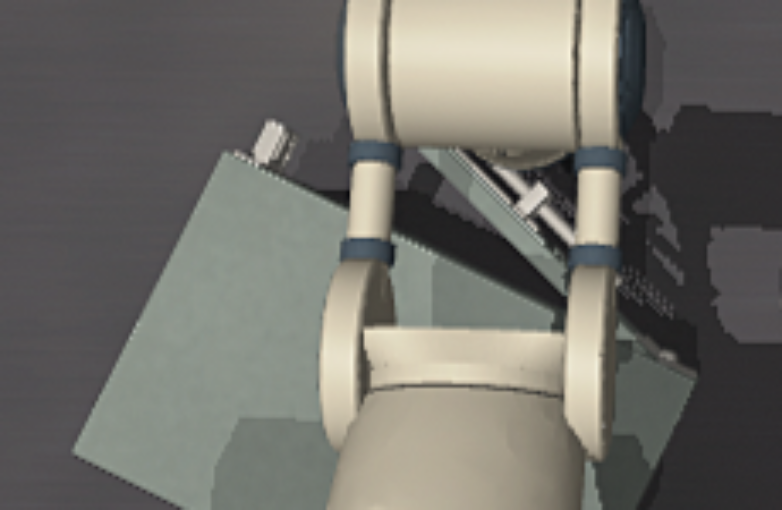

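The gate stands ajar. In the wrist view its top bar (row 95) is level and the loop at (195,200) is where it was before the swing, so the bolt is still drawn. The side view shows the can, tray and screwdriver undisturbed.

```bash
python3 -m pendant '{"xyz":[[0,0,0],[0,0,0]],"yaw":[0,0]}'; python3 plan.py | head -1
python3 - <<'E'
from station import bot
bot.sign_off()
E
```

```text
time: 8.38
tcp_pos: [0.6985, 0.0463, 0.2274]
orientation: [1.189, 2.907, -0.003]
ft_force: [-4.9, 1.5, -2.0]
gripper_width: 0.118
tool yaw deg 135.52130726279307 gate est 0.32949534673660175 radius 0.18785865809736402 F [-4.92825565  1.49264092 -1.99299709] M [0.1635154  0.68145225 0.12291111] 0.11788571847657742
the job is handed in; nothing more can be done
```

The bolt is drawn, the gate is held ajar, and I handed the job in at 8.4 s while still gripping the handle.

- **Bolt:** I gripped the handle about 42 mm out from the rod with 50 N and lifted it about 9 mm. I then drew it about 53 mm clear of the keeper, and no reading during the draw passed about 4 N.
- **Gate:** I swung it along its hinge arc to about 0.33 rad, roughly 10 cm at the free edge. That angle comes from the tool's heading; in the last wrist picture the gate's bar lines up with the tool.
- **Last checks:**
  - The grip was steady (opening 0.118), and the arm was still.
  - The force was about 5 N sideways, somewhat above the 2 to 3 N the hinge springs alone would give.
  - The guide loops sat where they were before the swing in the wrist picture, so the bolt is still drawn.
  - By eye in the side picture, the spray can, screwdriver and tray had not moved.
- **Disagreement:** the handle's direction in the first top picture was about 2.4° off the roof's. I used the roof's, and the wrist camera agreed with that.

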